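Re-sort the travel carrier and block its empty bay

TASK

The three bottles in the travel carrier stand in one another's bays: put each one upright in the middle of the bay that has the colour of its cap (blue cap in blue, black cap in black, orange dropper in orange), parking one in a free spot on the way. When all three are home, fill the white bay left over with the wooden block, set flat inside the rim, so that nothing shifts on the trip. Do not knock a bottle over, and leave the timer and the tape roll where they are.

Things in the scene. Friction and masses are not known exactly. Their poses are not given: they have to be found in the camera images.
- bottle_blue: white plastic buffer bottle with a blue cap, upright, round: body 52 mm diameter up to 65 mm height, shoulder to 87 mm, cap 36 mm diameter up to 105 mm; 0.14 kg. Origin: centre of its underside, z up. Starts in a bay that is not its own (the like bottles far back on the bench are mere scenery).
- bottle_amber: brown glass bottle with a black cap, upright, round: body 48 mm diameter up to 58 mm height, narrowing above to the cap, 95 mm in all. Origin: centre of its underside, z up. Starts in a bay that is not its own.
- dropper: small white dropper bottle with an orange screw cap and pointed orange tip, upright, round: body 26 mm diameter up to 54 mm height, 83 mm in all, very light. Origin: centre of its underside, z up. Starts in a bay that is not its own.
- block: pale wooden spacer block with a thin black rubber foot, 56 x 56 mm, 70 mm high, 0.13 kg, standing on the bench outside the carrier, well to the left of it. Origin: centre of its underside, z up, x and y along its sides. It goes into the white bay; any quarter turn will do.
- bay_blue: square blue plastic bay, fixed, 92 x 92 mm outside, opening 72 x 72 mm: a 10 mm wide rim stands 8 mm above the bay's floor. Origin: centre of its underside, 4 mm below its floor; z up, x and y along its sides. For the blue cap. The 4 bays sit square, 2 by 2 in any order, 116 mm between centres, in a fixed aluminium tray (240 x 240 mm, rim 16 mm high).
- bay_black: square black plastic bay, fixed, 92 x 92 mm outside, opening 72 x 72 mm: a 10 mm wide rim stands 8 mm above the bay's floor. Origin: centre of its underside, 4 mm below its floor; z up, x and y along its sides. Home of the brown bottle with the black cap.
- bay_orange: square orange plastic bay, fixed, 92 x 92 mm outside, opening 72 x 72 mm: a 10 mm wide rim stands 8 mm above the bay's floor. Origin: centre of its underside, 4 mm below its floor; z up, x and y along its sides. Home of the orange-capped dropper bottle.
- bay_white: square white plastic bay, fixed, 92 x 92 mm outside, opening 72 x 72 mm: a 10 mm wide rim stands 8 mm above the bay's floor. Origin: centre of its underside, 4 mm below its floor; z up, x and y along its sides. Empty at the start and may be used for parking; the wooden block's place at the end.
- timer: loose white kitchen-type timer with three round buttons, 68 x 62 mm, 18 mm high, lying on the bench; bystander. Origin: centre of its underside.
- tape_roll: loose roll of tan tape lying flat on the bench, 85 mm diameter, 19 mm high; bystander. Origin: centre of its underside.
There are look-alikes about, which are no part of the job. Of the things shaped like the bottle_blue, the white one is meant. Leave any yellow look-alike of the bottle_amber alone.

How it is judged (in metres and radians):
On the way, in this order (a step that is already met when the one before it is completed fails the run):
1. all three bottles stand upright, each in the bay of its cap's colour, before the block goes in (horizontal distance between bottle_blue and bay_blue below 0.014 m and z of bottle_blue in the frame of bay_blue between 0 and 0.008 m and angle between each of bottle_blue, bottle_amber, dropper's own z axis and vertical below 0.12 rad and horizontal distance between bottle_amber and bay_black below 0.014 m and z of bottle_amber in the frame of bay_black between 0 and 0.008 m and horizontal distance between dropper and bay_orange below 0.014 m and z of dropper in the frame of bay_orange between 0 and 0.008 m), for 0.2 s.
2. the wooden block sits flat in the white bay (horizontal distance between block and bay_white below 0.014 m and z of block in the frame of bay_white between 0 and 0.008 m and angle between block's own z axis and vertical below 0.12 rad), for 0.2 s.
At the end, for the whole second after the job is handed in: Each bottle stands upright (within 0.12 rad) on the floor of the bay of its cap's colour and the wooden block stands flat on the floor of the white bay, each within 14 mm of the bay's centre, released and at rest (all of step 1 and all of step 2 and linear speed of each of bottle_blue, bottle_amber, dropper, block below 0.02 m/s and not (contact force between bottle_blue and the fingers above 0.2 N) and not (contact force between bottle_amber and the fingers above 0.2 N) and not (contact force between dropper and the fingers above 0.2 N) and not (contact force between block and the fingers above 0.2 N)); the robot touches nothing.
It fails at once if a bottle is knocked over (tilted more than 0.6 rad) (angle between any of bottle_blue, bottle_amber, dropper's own z axis and vertical above 0.6 rad).
It fails at once if the timer or the tape roll is moved more than 20 mm (distance of any of timer, tape_roll from where it was at the start of the episode above 0.02 m).
It also fails if it takes over 112 s, if anything falls off the work surface, if the arm or the gripper's body presses on something with over 40 N, if the wrist force passes 120 N, or if a joint passes its speed limit or range.

ROBOT

A 6-joint arm with a two-finger parallel gripper is mounted at the origin on a cart in front of the work surface, level with it; the furniture and walls round the work are solid. World frame = base frame: x ahead of the robot, y to its left, z up, the work surface at z = 0. Lengths are in m, angles in degrees, forces in N, time in s.
With the tool pointing down it reaches from about 0.4 to 0.825 m from the base axis. Payload 7 kg.
Tool frame: the origin (TCP) lies at the very end of the fingers, on their centre line; the grasp point (between the pads) lies 19 mm behind it (r.hold_point_z is the distance from the TCP to the grasp point, in m); x points along the fingers, y is the direction in which the jaws open and shut, and the axes are right-handed (so a half turn about x gives the same grasp; the last joint's range is limited). The gripper opens to 88 mm and grips with 3 to 60 N. Pads are 19 mm wide; open, the fingers measure 130 mm over their backs; the gripper's body (78 mm by 193 mm) begins 47 mm behind the grasp point.
Start: joints at [83.829, 20.546, 0.682, 0, -70.136, -16.507], TCP at [0.26, 0.623, 0.227] pointing down, gripper open.
Joint ranges: [-176.03, 176.03], [-82.01, 121.73], [-58.28, 71.71], [-173.87, 95.51], [-174.79, -0.11], [-173.66, 173.66]. Speed limits (degrees/s): [136.94, 136.94, 172.46, 180, 180, 180].

INTERFACE

Orientations are given as [roll, pitch, yaw] about the fixed x, y, z axes, in that order (R = Rz(yaw) Ry(pitch) Rx(roll)).
In Python, from plant import r gives the robot as it stands. The module is installed in compiled form; this text tells all that it offers.
- The arm moves only by the shell command python3 -m creep 'ROWS' [FORCE]. ROWS is JSON, a list of rows, each a list of 7 numbers: the turn, a rotation vector about the tool's x, y, z in rad, then the shift along the tool's x, y, z in cm, then the opening in per cent of the stroke, from 0 (shut) to 100 (fully open). In form: [[rx, ry, rz, x, y, z, fingers], ...]. A call has 1 to 8 rows; each row shifts and turns the commanded pose from where the row before left it, along the tool's axes as they then stand; what a row does not reach is not made up. A row lasts 1/10 s, in which the tool goes at most 50 mm and 8.59 degrees, less where a joint would pass 70% of its speed; a pose out of reach is approached as far as the arm can. A call is refused whole if a number of a shift passes 5 or a number of a turn 0.15, either way. A call with a gripper value outside its range is refused whole. The fingers move at their own pace and stop on an object; FORCE is the grip in N (left out, the last holds). Time passes only in rows, so rows that do not move let the fingers close. It gives the time, the measured TCP pose, the force and the opening at its end, in the units of the state.
- r.get_state(): the state, without advancing time (a new reading comes with each control period).
- r.capture(name): name is "scene" or "top"; returns (picture, depth): 384x512x3 uint8, blue, green, red; 384x512 float32, m along the optical axis (not along the pixel's ray), 0 where there is no reading.
- r.camera_info(name): a dict with "fovy" (degrees; the focal length in pixels is half the picture's height over the tangent of half this angle, whatever the lens; pixels are square), "cx", "cy" (the principal point, pixels), "camera_from_world" (4x4, takes a point from world to camera coordinates). Camera axes: x right, y down, z forward; pixel columns grow to the right and rows downward; lengths in m; the calibration is good to about 2 mm. A picture is of the moment at which its call begins. camera_info takes no time and is no camera call.
- r.close_job(): hands the job in, once; it reports no verdict.
Trained networks look in the newest picture that a camera, given by its name, has taken for a name from the list of things; names that differ only in an ending like _2 or _b are one class to them, and where a whole thing is asked for, a point or a joint stands for the part that bears it (a point fixed in the world has none). Each returns a list of dicts, best first, with "score" (0 to 1); they miss things now and then, are a little off and sometimes report something else, mostly with a low value. They report only what shows in the picture. A call takes as long as a camera call. They do not tell look-alikes from the thing itself.
- r.look_for(query, camera): "rect" ([left, top, right, bottom] in pixels, round what is visible of it).
- r.masks_of(query, camera): "pixels" (384x512 bool, what is visible of it) and "rect" ([left, top, right, bottom] in pixels, round what is visible of it).
The state is a dict: "time_s": time; "joints": joint angles; "qd": joint speeds; "joint_torque": joint torques, N m; "tcp_pos": TCP position; "eef_rot": TCP orientation; "contact_force": force on the tool from outside, world axes, zero at the start; "moment": the same for the moment, N m; "gripper_width": finger opening in m.
Only numpy, scipy, OpenCV 4.12 (cv2) and the standard library are available. Lean on these libraries where they do the work, as an engineer would, in place of code of your own. Each camera call takes 0.05 s, during which the arm holds its last target. There are 200 camera calls.

## Working session

There is one attempt and no reset: what is moved stays moved. The work goes in short steps, Python scripts to look and compute and a shell command to move; the robot and the scene stay as the last step left them, time stands still between calls to the robot, and variables do not carry over. Pictures are saved under pics/ and viewed, about 12 in all and at most 16, crops included, and the job is handed in when it is done.

```bash
mkdir -p pics
cat > h.py <<'E'
import numpy as np, cv2
from plant import r
def cam(n):
    i=r.camera_info(n); f=192/np.tan(np.radians(i["fovy"])/2); return f,i["cx"],i["cy"],np.linalg.inv(np.array(i["camera_from_world"]))
def cloud(n,d):
    f,cx,cy,T=cam(n); v,u=np.mgrid[:384,:512]
    P=np.stack([(u-cx)/f*d,(v-cy)/f*d,d,np.ones_like(d)],-1)@T.T
    P=P[...,:3]; P[d<=0]=np.nan; return P
E
python3 - <<'E'
from h import *
s=r.get_state(); print({k:np.round(s[k],3) for k in s})
for n in("scene","top"):
    p,d=r.capture(n); cv2.imwrite(f"pics/{n}0.png",p); 
    P=cloud(n,d); np.save(n+"0.npy",P); print(n,r.camera_info(n)["camera_from_world"])
    for q in["bottle_blue","bottle_amber","dropper","block","bay_blue","bay_black","bay_orange","bay_white","timer","tape_roll"]:
        for m in r.masks_of(q,n)[:3]:
            pts=P[m["pixels"]]; pts=pts[~np.isnan(pts[:,0])]
            if len(pts): print(q,round(m["score"],2),np.round(m["rect"]),np.round(np.median(pts,0),3),np.round(np.percentile(pts,2,axis=0),3),np.round(np.percentile(pts,98,axis=0),3))
E
```

```text
{'time_s': np.float64(0.0), 'joints': array([ 8.3830e+01,  2.0592e+01,  6.3200e-01, -1.9000e-02, -7.0134e+01,
       -1.6508e+01]), 'qd': array([ 0.008, -0.061, -0.037, -0.001,  0.032,  0.066]), 'joint_torque': array([-1.0000e-03, -5.8274e+01,  2.9304e+01,  6.9970e+00,  7.0000e-03,
       -0.0000e+00]), 'tcp_pos': array([0.26 , 0.622, 0.226]), 'eef_rot': array([  95.661,   89.904, -107.024]), 'contact_force': array([-0.403, -0.124,  0.212]), 'moment': array([-0.048,  0.01 ,  0.065]), 'gripper_width': np.float64(0.088)}
scene [[ 6.98650792e-01 -7.15462589e-01 -5.95537696e-04 -4.66061870e-01]
 [-3.54617305e-01 -3.45561396e-01 -8.68811768e-01  2.19584833e-01]
 [ 6.21396522e-01  6.07207218e-01 -4.95142158e-01  9.99722005e-01]
 [ 0.00000000e+00  0.00000000e+00  0.00000000e+00  1.00000000e+00]]
bottle_blue 0.87 [248. 205. 271. 244.] [ 0.425 -0.255  0.069] [ 0.413 -0.268  0.014] [ 0.449 -0.228  0.117]
bottle_blue 0.65 [320. 172. 335. 207.] [ 0.736 -0.262  0.057] [ 0.723 -0.278  0.005] [ 0.761 -0.236  0.107]
bottle_amber 0.93 [368. 210. 389. 243.] [ 0.664 -0.487  0.055] [ 0.653 -0.503  0.007
[... 2213 characters left out ...]
338. 212.] [ 0.561 -0.343  0.013] [ 0.517 -0.392  0.002] [ 0.607 -0.302  0.025]
bay_black 0.85 [286. 222. 308. 244.] [ 0.42  -0.23   0.014] [ 0.39  -0.285  0.002] [ 0.48  -0.199  0.025]
bay_orange 0.89 [282. 187. 308. 214.] [ 0.543 -0.213  0.014] [ 0.506 -0.276  0.003] [ 0.594 -0.183  0.026]
bay_white 0.71 [316. 220. 337. 243.] [ 0.449 -0.361  0.012] [ 0.404 -0.403  0.002] [ 0.493 -0.315  0.026]
timer 0.79 [179. 219. 201. 238.] [0.409 0.159 0.016] [0.379 0.129 0.004] [0.444 0.19  0.024]
tape_roll 0.75 [221. 225. 242. 248.] [ 0.39  -0.004  0.018] [ 0.349 -0.044 -0.005] [0.43  0.034 0.027]
tape_roll 0.39 [315. 223. 338. 242.] [ 0.448 -0.36   0.012] [ 0.403 -0.403  0.002] [ 0.493 -0.314  0.026]
```

```bash
cat >> h.py <<'E'
from scipy.spatial.transform import Rotation as Ro
from scipy.optimize import least_squares
def circ(n,P,m,rad,zlo,zhi):
    q=P[m]; q=q[(q[:,2]>zlo)&(q[:,2]<zhi)]
    c0=np.median(q[:,:2],0); T=cam(n)[3][:2,3]; dv=(c0-T)/np.linalg.norm(c0-T); c0=c0+dv*rad*.7
    s=least_squares(lambda c:np.hypot(*(q[:,:2]-c).T)-rad,c0,loss="soft_l1",f_scale=.002)
    return s.x,len(q),np.median(abs(s.fun))
def go(x,y,z,jaw):
    "tool-axis shift (cm) to reach target; jaw: wanted world azimuth of tool y (deg, mod 180)"
    s=r.get_state(); R=Ro.from_euler("xyz",s["eef_rot"],degrees=True).as_matrix()
    a=np.degrees(np.arctan2(R[1,1],R[0,1])); d=(jaw-a+90)%180-90
    t=R.T@(np.array([x,y,z])-s["tcp_pos"])*100
    print("t",round(s["time_s"],2),"tcp",np.round(s["tcp_pos"],4),"jaw az",round(a,2),"w",round(s["gripper_width"],4),"tilt",np.round(R[:,0],4))
    print("shift cm",np.round(t,2),"turn about tool x rad",round(-np.radians(d),3),"or",round(-np.radians(d-180*np.sign(d)),3), "tool y",np.round(R[:,1],3),"tool z",np.round(R[:,2],3),"j6",round(s["joints"][5],1))
E
python3 - <<'E'
from h import *
for n in("scene","top"):
    P=np.load(n+"0.npy"); a=cv2.imread(f"pics/{n}0.png")
    M={}
    for q in["bay_blue","bay_black","bay_orange","bay_white"]:
        p,_=(0,0)
    r.capture(n)
    for q in["bay_blue","bay_black","bay_orange","bay_white"]:
        m=r.masks_of(q,n)
        if m:
            w=P[m[0]["pixels"]]; w=w[(w[:,2]<.03)]; (c,s,an)=cv2.minAreaRect((w[:,:2]*1000).astype(np.float32)); print(n,q,np.round(c,1),np.round(s,1),round(an,1),"rim z",np.round(np.percentile(w[:,2],[10,50,90]),4))
    for q,rad,near,z in[("bottle_blue",.026,(.437,-.245),.075),("bottle_amber",.024,(.55,-.235),.065),("dropper",.013,(.56,-.35),.062)]:
        for m in r.masks_of(q,n):
            c,k,e=circ(n,P,m["pixels"],rad,.02,z)
            if np.hypot(*(c-near))<.05: print(n,q,np.round(c,4),k,round(e,4),"top",np.nanmax(P[m["pixels"]][:,2])); break
    m=r.masks_of("block",n)
    if m:
        w=P[m[0]["pixels"]]; t=w[w[:,2]>.066]; print(n,"block",len(t),[np.round(v,1) for v in cv2.minAreaRect((t[:,:2]*1000).astype(np.float32))], np.round(np.median(t,0),4))
s=cv2.resize(cv2.imread("pics/scene0.png")[130:290,130:430],None,fx=2.6,fy=2.6,interpolation=cv2.INTER_CUBIC); cv2.imwrite("pics/sc0.png",s)
go(.56,-.348,.2,0)
E
```

```text
scene bay_blue [ 562.8 -346.2] [89.4 91.8] 6.5 rim z [0.0106 0.0139 0.0201]
scene bay_black [ 438.2 -243.2] [94.2 92.1] 6.3 rim z [0.0105 0.016  0.02  ]
scene bay_orange [ 560.4 -230.2] [107.3  93.2] 5.0 rim z [0.0103 0.0148 0.0201]
scene bay_white [ 459.  -351.6] [112.1 104.2] 5.6 rim z [0.0098 0.0127 0.0198]
scene bottle_blue [ 0.4403 -0.2418] 284 0.0009 top 0.11837692964038371
scene bottle_amber [ 0.552  -0.2356] 186 0.001 top 0.10898501963584772
scene dropper [ 0.5641 -0.349 ] 117 0.001 top 0.08704684208864977
scene block 102 [array([506.1, 346.3]), array([58.1, 54.8]), np.float64(33.6)] [0.5034 0.3417 0.0712]
top bay_blue [ 562.5 -347.5] [90.9 91. ] 7.0 rim z [0.0056 0.0131 0.0209]
top bay_black [ 437.8 -244.8] [93.3 91.7] 5.7 rim z [0.0063 0.0143 0.0221]
top bay_orange [ 552.4 -232.4] [93.6 97.1] 3.5 rim z [0.006  0.014  0.0212]
top bay_white [ 447.3 -358.7] [96.3 98. ] 5.7 rim z [0.0056 0.0124 0.0202]
top bottle_blue [ 0.4381 -0.2442] 52 0.0007 top 0.12366351419433097
top bottle_amber [ 0.55   -0.2384] 40 0.0009 top 0.11699833117489722
top block 165 [array([503. , 345.2]), array([55.3, 54.4]), np.float64(33.5)] [0.5017 0.3438 0.0705]
t 2.0 tcp [0.2603 0.6228 0.2266] jaw az -112.68 w 0.0877 tilt [ 0. -0. -1.]
shift cm [  2.66  78.02 -65.08] turn about tool x rad 1.175 or -1.967 tool y [-0.386 -0.923 -0.   ] tool z [-0.923  0.386 -0.   ] j6 -16.5
```

View pics/top0.png

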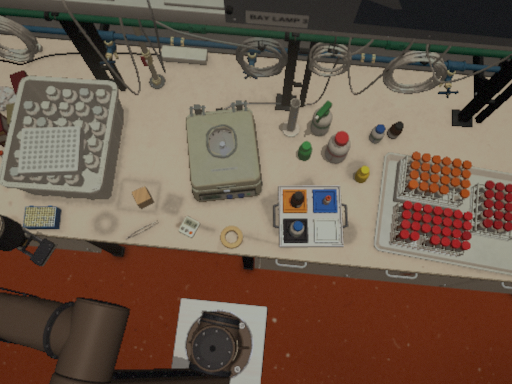

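View pics/sc0.png

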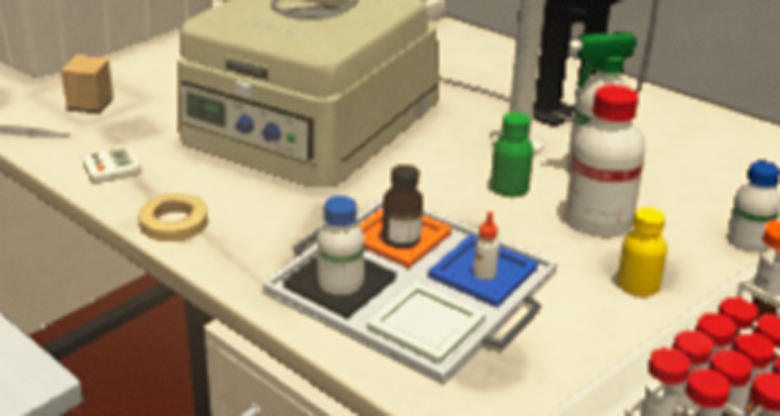

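Top view: carrier at about (310,215) px with the bays orange (295,202), blue (325,202), black (296,231) and white (325,231). The white bottle is in black, the brown one in orange and the dropper in blue. The block is at (143,197) px. The plan is dropper→white, blue→blue, amber→black, dropper→orange, block→white, with the jaws along the tray's 6° axis.

```bash
python3 -m creep '[[0.134,0,0,-1,0,0,100],[0.134,0,0,-1,0,0,100],[0.134,0,0,-1,0,0,100],[0.134,0,0,-1,0,0,100],[0.134,0,0,-1,0,0,100],[0.134,0,0,-1,0,0,100],[0.134,0,0,-1,0,0,100],[0.134,0,0,-1,0,0,100]]' 20
python3 - <<'E'
from h import *
go(.5635,-.349,.2,6)
P=np.load("scene0.npy"); q=P.reshape(-1,3); m=(q[:,1]>-.12)&(q[:,1]<.45)&(q[:,0]>.35)&(q[:,0]<.85)&(q[:,2]>.08)
w=q[m]; print(np.percentile(w,[0.5,99.5],axis=0))
E
```

```text
time_s: 2.8
tcp_pos: [0.2602, 0.6228, 0.307]
eef_rot: [35.4, 90.0, 131.0]
contact_force: [-0.4, -0.3, -0.7]
gripper_width: 0.0877
t 2.8 tcp [0.2602 0.6228 0.307 ] jaw az -174.41 w 0.0877 tilt [-0.  0. -1.]
shift cm [ 10.69 -20.72 -99.67] turn about tool x rad -0.007 or 3.134 tool y [-0.995 -0.097  0.   ] tool z [-0.097  0.995  0.   ] j6 -78.2
[[ 0.51650405 -0.0946195   0.08103148]
 [ 0.84592025  0.41967171  0.5675571 ]]
```

```bash
python3 -m creep '[[0,0,0,0,-0.9,-4.84,100],[0,0,0,0,-0.9,-4.84,100],[0,0,0,0,-0.9,-4.84,100],[0,0,0,0,-0.9,-4.84,100],[0,0,0,0,-0.9,-4.84,100],[0,0,0,0,-0.9,-4.84,100],[0,0,0,0,-0.9,-4.84,100],[0,0,0,0,-0.9,-4.84,100]]' 20
python3 -m creep '[[0,0,0,0,-0.9,-4.84,100],[0,0,0,0,-0.9,-4.84,100],[0,0,0,0,-0.9,-4.84,100],[0,0,0,0,0.28,-4.9,100],[0,0,0,0,0.28,-4.9,100],[0,0,0,0,0.28,-4.9,100],[0,0,0,0,0.28,-4.9,100],[0,0,0,0,0.28,-4.9,100]]' 20
python3 -c "
from h import *
go(.5635,-.349,.2,6)"
```

```text
time_s: 3.6
tcp_pos: [0.3717, 0.2431, 0.307]
eef_rot: [-43.9, 89.9, 52.0]
contact_force: [1.1, -0.7, 0.1]
gripper_width: 0.0879
time_s: 4.4
tcp_pos: [0.4244, -0.1438, 0.3072]
eef_rot: [-91.1, 89.9, 4.8]
contact_force: [1.9, 1.2, 0.3]
gripper_width: 0.0874
t 4.4 tcp [ 0.4244 -0.1438  0.3072] jaw az -174.08 w 0.0874 tilt [ 1.7e-03  1.0e-04 -1.0e+00]
shift cm [ 10.74 -11.71 -21.85] turn about tool x rad -0.001 or 3.14 tool y [-0.995 -0.103 -0.002] tool z [-0.103  0.995 -0.   ] j6 -0.7
```

```bash
python3 -m creep '[[0,0,0,1.79,-1.95,-3.64,100],[0,0,0,1.79,-1.95,-3.64,100],[0,0,0,1.79,-1.95,-3.64,100],[0,0,0,1.79,-1.95,-3.64,100],[0,0,0,1.79,-1.95,-3.64,100],[0,0,0,1.79,-1.95,-3.64,100],[0,0,0,0,0,0,100],[0,0,0,0,0,0,100]]' 20
python3 -c "
from h import *
go(.5635,-.349,.05,6)"
```

```text
time_s: 5.2
tcp_pos: [0.5631, -0.3476, 0.1973]
eef_rot: [68.6, 89.8, 164.4]
contact_force: [-0.8, 0.0, 0.6]
gripper_width: 0.0878
t 5.2 tcp [ 0.5631 -0.3476  0.1973] jaw az -174.19 w 0.0878 tilt [-3.e-03  8.e-04 -1.e+00]
shift cm [14.73 -0.06 -0.15] turn about tool x rad -0.003 or 3.138 tool y [-0.995 -0.101  0.003] tool z [-0.101  0.995  0.001] j6 20.7
```

```bash
python3 -m creep '[[0,0,0,4,0,-0.15,100],[0,0,0,4,0,0,100],[0,0,0,3,0,0,100],[0,0,0,2.4,0,0,100],[0,0,0,2,0,0,100],[0,0,0,0,0,0,100],[0,0,0,0,0,0,0],[0,0,0,0,0,0,0]]' 8
python3 -m creep '[[0,0,0,0,0,0,0],[0,0,0,0,0,0,0],[0,0,0,0,0,0,0],[0,0,0,0,0,0,0],[0,0,0,0,0,0,0],[0,0,0,0,0,0,0]]' 8
python3 -c "
from h import *
go(.4485,-.3593,.043,6)"
```

```text
time_s: 6.0
tcp_pos: [0.5649, -0.3485, 0.0475]
eef_rot: [-117.0, 89.8, -21.0]
contact_force: [0.4, -0.7, -0.1]
gripper_width: 0.077
time_s: 6.6
tcp_pos: [0.5637, -0.3485, 0.0451]
eef_rot: [81.6, 90.0, 177.5]
contact_force: [0.2, 0.0, -0.4]
gripper_width: 0.0291
t 6.6 tcp [ 0.5637 -0.3485  0.0451] jaw az -174.1 w 0.0291 tilt [-2.e-04  0.e+00 -1.e+00]
shift cm [ 0.21 11.57  0.11] turn about tool x rad -0.002 or 3.14 tool y [-0.995 -0.103  0.   ] tool z [-0.103  0.995  0.   ] j6 20.8
```

```bash
python3 -m creep '[[0,0,0,0,0,0,0],[0,0,0,0,0,0,0],[0,0,0,-1,0,0,0],[0,0,0,-2,0,0,0],[0,0,0,-1,1,0,0],[0,0,0,0,3,0.05,0],[0,0,0,0,3.5,0.05,0],[0,0,0,0,3,0,0]]' 8
python3 -m creep '[[0,0,0,0,1,0,0],[0,0,0,0,0,0,0],[0,0,0,0,0,0,0],[0,0,0,0,0,0,0]]' 8
python3 -c "
from h import *
go(.4485,-.3593,.045,6)"
```

```text
time_s: 7.4
tcp_pos: [0.4571, -0.3581, 0.0856]
eef_rot: [-66.2, 90.0, 29.7]
contact_force: [0.5, -1.0, -0.3]
gripper_width: 0.0257
time_s: 7.8
tcp_pos: [0.4501, -0.3594, 0.0854]
eef_rot: [-121.6, 90.0, -25.6]
contact_force: [0.9, 0.4, 0.4]
gripper_width: 0.0259
t 7.8 tcp [ 0.4501 -0.3594  0.0854] jaw az -174.08 w 0.0259 tilt [ 7.e-04 -3.e-04 -1.e+00]
shift cm [4.04 0.16 0.03] turn about tool x rad -0.001 or 3.14 tool y [-0.995 -0.103 -0.001] tool z [-0.103  0.995 -0.   ] j6 25.1
```

```bash
python3 -m creep '[[0,0,0,2,0.1,0,0],[0,0,0,1.2,0,0,0],[0,0,0,0.6,0,0,0],[0,0,0,0.2,0,0,0],[0,0,0,0,0,0,0],[0,0,0,0,0,0,0],[0,0,0,0,0,0,40],[0,0,0,0,0,0,70]]' 8
python3 -m creep '[[0,0,0,0,0,0,90],[0,0,0,0,0,0,100],[0,0,0,0,0,0,100],[0,0,0,0,0,0,100],[0,0,0,-2,0,0,100],[0,0,0,-4,0,0,100],[0,0,0,-5,0,0,100],[0,0,0,-4,0,0,100]]' 8
python3 -m creep '[[0,0,0,0,0,0,100],[0,0,0,0,0,0,100]]' 8
python3 - <<'E'
from h import *
go(.4385,-.2435,.056,6)
for n in("scene","top"):
    p,d=r.capture(n); P=cloud(n,d); cv2.imwrite(f"pics/{n}1.png",p)
    for q,rad,near,z in[("bottle_blue",.026,(.437,-.245),.075),("bottle_amber",.024,(.55,-.235),.065),("dropper",.013,(.448,-.36),.062)]:
        for m in r.masks_of(q,n):
            try: c,k,e=circ(n,P,m["pixels"],rad,.02,z)
            except Exception: continue
            print(n,q,round(m["score"],2),np.round(c,4),k,round(e,4))
s=cv2.resize(cv2.imread("pics/scene1.png")[150:290,200:400],None,fx=3,fy=3,interpolation=cv2.INTER_CUBIC); cv2.imwrite("pics/sc1.png",s)
E
```

```text
time_s: 8.6
tcp_pos: [0.4485, -0.3595, 0.0454]
eef_rot: [-114.4, 90.0, -18.5]
contact_force: [-0.8, -0.3, -0.8]
gripper_width: 0.0364
time_s: 9.4
tcp_pos: [0.4484, -0.3596, 0.1978]
eef_rot: [-134.8, 89.9, -38.9]
contact_force: [1.3, -0.5, -0.2]
gripper_width: 0.0875
time_s: 9.6
tcp_pos: [0.4487, -0.3595, 0.1965]
eef_rot: [-111.0, 89.8, -15.2]
contact_force: [-0.1, 0.3, -0.5]
gripper_width: 0.0878
t 9.6 tcp [ 0.4487 -0.3595  0.1965] jaw az -174.11 w 0.0878 tilt [ 2.8e-03 -8.0e-04 -1.0e+00]
shift cm [14.04 -0.14 11.65] turn about tool x rad -0.002 or 3.14 tool y [-0.995 -0.103 -0.003] tool z [-0.103  0.995 -0.001] j6 25.1
scene bottle_blue 0.71 [ 0.7521 -0.2516] 229 0.0016
scene bottle_blue 0.58 [ 0.4401 -0.2418] 285 0.0008
scene bottle_blue 0.51 [ 0.3919 -0.0054] 102 0.0073
scene bottle_amber 0.85 [ 0.6797 -0.4786] 251 0.0011
scene bottle_amber 0.59 [ 0.5525 -0.2359] 192 0.0009
scene dropper 0.48 [ 0.4503 -0.3597] 130 0.0008
top bottle_blue 0.65 [ 0.7711 -0.2594] 9 0.0022
top bottle_blue 0.61 [ 0.4378 -0.2447] 42 0.0007
top bottle_amber 0.55 [ 0.551  -0.2388] 31 0.0012
```

View pics/sc1.png

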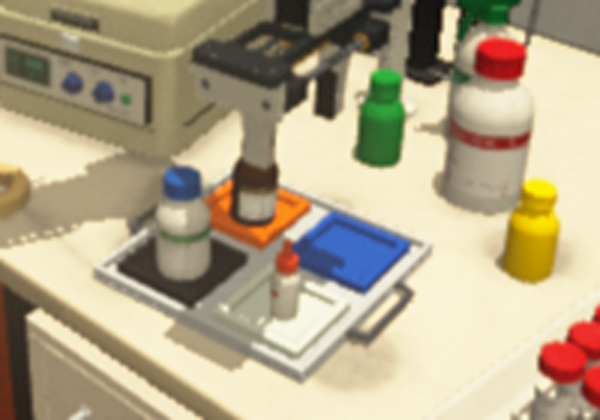

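The dropper stands upright in the white bay (crop ~285,285), and the blue-capped and brown bottles have not moved. Next is the blue-capped bottle.

```bash
python3 -m creep '[[0,0,0,0,-0.15,4,100],[0,0,0,0,0,4.5,100],[0,0,0,0,0,3.2,100],[0,0,0,0,0,0,100],[0,0,0,4,0,0,100],[0,0,0,4,0,0,100],[0,0,0,3,0,0,100],[0,0,0,2,0,0,100]]' 20
python3 -m creep '[[0,0,0,0.9,0,0,100],[0,0,0,0,0,0,100],[0,0,0,0,0,0,100],[0,0,0,0,0,0,0],[0,0,0,0,0,0,0],[0,0,0,0,0,0,0],[0,0,0,0,0,0,0],[0,0,0,0,0,0,0]]' 20
python3 -m creep '[[0,0,0,0,0,0,0],[0,0,0,0,0,0,0],[0,0,0,0,0,0,0]]' 20
python3 -c "
from h import *
go(.5638,-.3472,.056,6)"
```

```text
time_s: 10.8
tcp_pos: [0.4366, -0.243, 0.0628]
eef_rot: [74.7, 89.8, 170.6]
contact_force: [-0.3, 0.5, 0.7]
gripper_width: 0.0877
time_s: 11.6
tcp_pos: [0.4378, -0.2428, 0.0564]
eef_rot: [-102.5, 90.0, -6.6]
contact_force: [0.1, 0.1, 0.3]
gripper_width: 0.0532
time_s: 11.9
tcp_pos: [0.4379, -0.2429, 0.0563]
eef_rot: [-129.2, 90.0, -33.3]
contact_force: [-0.0, 0.4, 2.9]
gripper_width: 0.0498
t 11.9 tcp [ 0.4379 -0.2429  0.0563] jaw az -174.09 w 0.0498 tilt [ 3.e-04 -2.e-04 -1.e+00]
shift cm [  0.04 -11.45 -11.67] turn about tool x rad -0.002 or 3.14 tool y [-0.995 -0.103 -0.   ] tool z [-0.103  0.995 -0.   ] j6 12.4
```

```bash
python3 -m creep '[[0,0,0,0,0,0,0],[0,0,0,0,0,0,0]]' 20
python3 -m creep '[[0,0,0,-0.5,0,0,0],[0,0,0,-1,0,0,0],[0,0,0,-0.5,0,0,0],[0,0,0,0,0,0,0],[0,0,0,0,0,0,0]]' 20
python3 - <<'E'
from h import *
p,d=r.capture("scene"); 
cv2.imwrite("pics/sc2.png",cv2.resize(p[150:290,200:400],None,fx=3,fy=3,interpolation=cv2.INTER_CUBIC))
E
```

```text
time_s: 12.1
tcp_pos: [0.4379, -0.2429, 0.0563]
eef_rot: [-122.2, 90.0, -26.3]
contact_force: [-0.8, 0.6, 3.9]
gripper_width: 0.05
time_s: 12.6
tcp_pos: [0.4377, -0.2428, 0.0764]
eef_rot: [-88.1, 90.0, 7.8]
contact_force: [-0.2, 0.2, -0.5]
gripper_width: 0.0502
```

View pics/sc2.png

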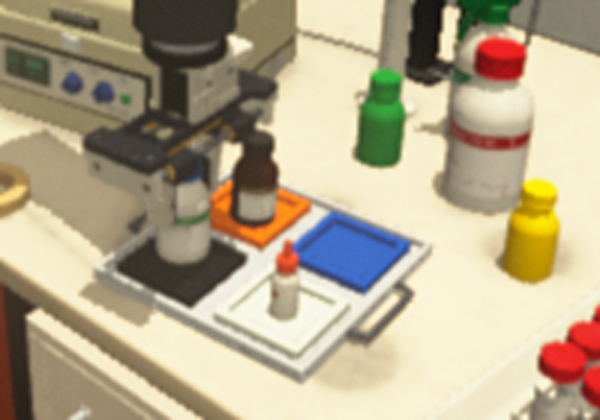

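The bottle is off the floor, its base up from crop y≈280 to 263. I'll raise it well clear and carry it to blue.

```bash
python3 -m creep '[[0,0,0,-2,0,0,0],[0,0,0,-3,0,0,0],[0,0,0,-3,0,0,0],[0,0,0,-2,-1,-1,0],[0,0,0,0,-2.4,-2.4,0],[0,0,0,0,-2.7,-2.8,0],[0,0,0,0,-2.7,-2.8,0],[0,0,0,0,-1.8,-1.8,0]]' 20
python3 -m creep '[[0,0,0,0,-0.85,-0.85,0],[0,0,0,0,0,0,0],[0,0,0,0,0,0,0],[0,0,0,0,0,0,0]]' 20
python3 -c "
from h import *
go(.5638,-.3472,.057,6)"
```

```text
time_s: 13.45
tcp_pos: [0.5556, -0.3408, 0.1751]
eef_rot: [78.7, 90.0, 174.6]
contact_force: [0.1, 0.7, -1.6]
gripper_width: 0.0502
time_s: 13.85
tcp_pos: [0.5628, -0.3462, 0.1763]
eef_rot: [32.4, 90.0, 128.3]
contact_force: [1.0, 0.4, -0.8]
gripper_width: 0.0502
t 13.85 tcp [ 0.5628 -0.3462  0.1763] jaw az -174.08 w 0.0502 tilt [-2.e-04  3.e-04 -1.e+00]
shift cm [11.93 -0.09 -0.11] turn about tool x rad -0.001 or 3.14 tool y [-0.995 -0.103  0.   ] tool z [-0.103  0.995  0.   ] j6 20.7
```

```bash
python3 -m creep '[[0,0,0,3,-0.1,-0.1,0],[0,0,0,4,0,0,0],[0,0,0,2.8,0,0,0],[0,0,0,1.2,0,0,0],[0,0,0,0.6,0,0,0],[0,0,0,0.35,0,0,0],[0,0,0,0,0,0,0],[0,0,0,0,0,0,0]]' 20
python3 -m creep '[[0,0,0,0,0,0,0],[0,0,0,0,0,0,65],[0,0,0,0,0,0,75],[0,0,0,0,0,0,100],[0,0,0,0,0,0,100],[0,0,0,0,0,0,100],[0,0,0,0,0,0,100],[0,0,0,-1,0,0,100]]' 20
python3 -m creep '[[0,0,0,-3,0,0,100],[0,0,0,-5,0,0,100],[0,0,0,-4,0,0,100],[0,0,0,-1,0,0,100],[0,0,0,0,0,0,100],[0,0,0,0,0,0,100]]' 20
python3 -c "
from h import *
go(.551,-.237,.052,6)"
```

```text
time_s: 14.65
tcp_pos: [0.5655, -0.3481, 0.0581]
eef_rot: [-116.7, 89.9, -20.8]
contact_force: [0.4, -0.4, -0.6]
gripper_width: 0.0502
time_s: 15.45
tcp_pos: [0.5637, -0.3475, 0.0656]
eef_rot: [62.5, 89.8, 158.4]
contact_force: [0.1, -0.3, -0.6]
gripper_width: 0.0874
time_s: 16.05
tcp_pos: [0.5642, -0.3475, 0.1963]
eef_rot: [19.4, 90.0, 115.3]
contact_force: [-0.7, 0.4, 0.4]
gripper_width: 0.0878
t 16.05 tcp [ 0.5642 -0.3475  0.1963] jaw az -174.11 w 0.0878 tilt [-3.e-04  6.e-04 -1.e+00]
shift cm [14.43  0.18 11.12] turn about tool x rad -0.002 or 3.14 tool y [-0.995 -0.103  0.   ] tool z [-0.103  0.995  0.001] j6 20.7
```

```bash
python3 -m creep '[[0,0,0,0,0.2,4,100],[0,0,0,0,0,4.2,100],[0,0,0,0,0,2.9,100],[0,0,0,0,0,0,100],[0,0,0,4,0,0,100],[0,0,0,4,0,0,100],[0,0,0,3,0,0,100],[0,0,0,2,0,0,100]]' 20
python3 -m creep '[[0,0,0,1.3,0,0,100],[0,0,0,0.5,0,0,100],[0,0,0,0,0,0,100],[0,0,0,0,0,0,0],[0,0,0,0,0,0,0],[0,0,0,0,0,0,0],[0,0,0,0,0,0,0],[0,0,0,0,0,0,0]]' 20
python3 -m creep '[[0,0,0,0,0,0,0],[0,0,0,0,0,0,0],[0,0,0,0,0,0,0],[0,0,0,0,0,0,0],[0,0,0,0,0,0,0]]' 20
python3 - <<'E'
from h import *
go(.4364,-.244,.049,6)
p,d=r.capture("scene"); 
cv2.imwrite("pics/sc3.png",cv2.resize(p[150:290,200:400],None,fx=3,fy=3,interpolation=cv2.INTER_CUBIC))
P=cloud("scene",d)
for m in r.masks_of("bottle_blue","scene"): print(circ("scene",P,m["pixels"],.026,.02,.073))
E
```

```text
time_s: 16.85
tcp_pos: [0.5488, -0.2376, 0.0626]
eef_rot: [74.8, 89.7, 170.7]
contact_force: [0.2, -0.1, 0.3]
gripper_width: 0.0876
time_s: 17.65
tcp_pos: [0.5514, -0.2376, 0.0491]
eef_rot: [-99.5, 90.0, -3.6]
contact_force: [0.4, 0.0, -0.1]
gripper_width: 0.0531
time_s: 18.15
tcp_pos: [0.5514, -0.2377, 0.0488]
eef_rot: [-115.0, 90.0, -19.1]
contact_force: [-1.0, 1.0, 3.7]
gripper_width: 0.0466
t 18.15 tcp [ 0.5514 -0.2377  0.0488] jaw az -174.09 w 0.0466 tilt [ 3.e-04 -1.e-04 -1.e+00]
shift cm [-0.02 11.5   0.55] turn about tool x rad -0.002 or 3.14 tool y [-0.995 -0.103 -0.   ] tool z [-0.103  0.995 -0.   ] j6 10.6
(array([ 0.75204442, -0.25155066]), 233, np.float64(0.0013811371603220726))
(array([ 0.56708569, -0.34665046]), 270, np.float64(0.0008040637155889135))
```

View pics/sc3.png

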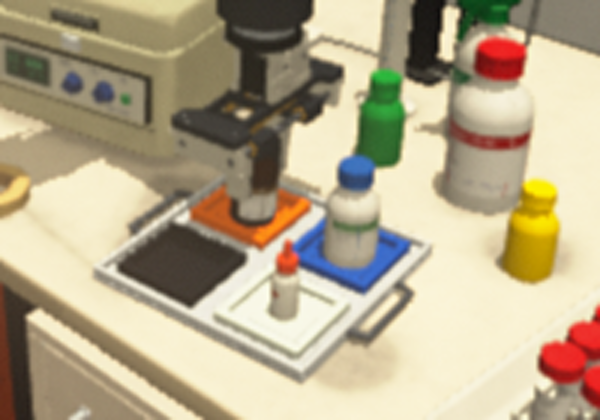

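Blue stands in the blue bay (crop 353,240), about 3 mm from centre. The amber bottle is gripped, so I'll move it to black.

```bash
python3 -m creep '[[0,0,0,-0.5,0,0,0],[0,0,0,-1.5,0,0,0],[0,0,0,-2,0,0,0],[0,0,0,-1,1,0.1,0],[0,0,0,0,2.5,0.2,0],[0,0,0,0,3,0.2,0],[0,0,0,0,2.5,0,0],[0,0,0,0,1.7,0,0]]' 20
python3 -m creep '[[0,0,0,0,0.8,0,0],[0,0,0,0,0,0,0],[0,0,0,0,0,0,0],[0,0,0,0,0,0,0]]' 20
python3 -c "
from h import *
go(.4364,-.244,.0495,6)"
```

```text
time_s: 19.05
tcp_pos: [0.4415, -0.2435, 0.0984]
eef_rot: [56.0, 89.9, 151.9]
contact_force: [-0.1, 0.0, -0.5]
gripper_width: 0.0466
time_s: 19.45
tcp_pos: [0.4374, -0.2445, 0.0987]
eef_rot: [-124.9, 90.0, -29.0]
contact_force: [0.8, -0.0, -2.1]
gripper_width: 0.0465
t 19.45 tcp [ 0.4374 -0.2445  0.0987] jaw az -174.07 w 0.0465 tilt [ 4.e-04 -2.e-04 -1.e+00]
shift cm [4.92 0.1  0.06] turn about tool x rad -0.001 or 3.14 tool y [-0.995 -0.103 -0.   ] tool z [-0.103  0.995 -0.   ] j6 12.6
```

Lower it, release, rise, go over the dropper and grip that (its neighbour along the jaws is the blue bottle, so TCP 0.053).

```bash
python3 -m creep '[[0,0,0,1.5,0.1,0,0],[0,0,0,1.8,0,0,0],[0,0,0,1,0,0,0],[0,0,0,0.4,0,0,0],[0,0,0,0.25,0,0,0],[0,0,0,0,0,0,0],[0,0,0,0,0,0,0],[0,0,0,0,0,0,60]]' 20
python3 -m creep '[[0,0,0,0,0,0,72],[0,0,0,0,0,0,100],[0,0,0,0,0,0,100],[0,0,0,0,0,0,100],[0,0,0,0,0,0,100],[0,0,0,-2,0,0,100],[0,0,0,-4,0,0,100],[0,0,0,-5,0,0,100]]' 20
python3 -m creep '[[0,0,0,-4,0,0,100],[0,0,0,0,0,0,100],[0,0,0,0,0,0,100]]' 20
python3 - <<'E'
from h import *
go(.4494,-.3598,.052,6)
p,d=r.capture("scene"); 
cv2.imwrite("pics/sc4.png",cv2.resize(p[150:290,200:400],None,fx=3,fy=3,interpolation=cv2.INTER_CUBIC))
P=cloud("scene",d)
for q,rad,z in(("bottle_blue",.026,.073),("bottle_amber",.024,.065),("dropper",.013,.062)):
  for m in r.masks_of(q,"scene"): print(q,circ("scene",P,m["pixels"],rad,.02,z))
E
```

```text
time_s: 20.25
tcp_pos: [0.4359, -0.2447, 0.0498]
eef_rot: [-108.4, 89.9, -12.4]
contact_force: [-0.5, -0.8, 0.7]
gripper_width: 0.0498
time_s: 21.05
tcp_pos: [0.4339, -0.2443, 0.1589]
eef_rot: [73.3, 89.7, 169.2]
contact_force: [1.1, -0.5, 0.6]
gripper_width: 0.0876
time_s: 21.35
tcp_pos: [0.4358, -0.2445, 0.2002]
eef_rot: [-96.5, 89.8, -0.6]
contact_force: [-0.6, 0.6, -0.9]
gripper_width: 0.0879
t 21.35 tcp [ 0.4358 -0.2445  0.2002] jaw az -174.1 w 0.0879 tilt [ 0.0026 -0.     -1.    ]
shift cm [ 14.82  -0.13 -11.6 ] turn about tool x rad -0.002 or 3.14 tool y [-0.995 -0.103 -0.003] tool z [-0.103  0.995 -0.   ] j6 12.6
bottle_blue (array([ 0.56695364, -0.34680049]), 273, np.float64(0.0009825497893074485))
bottle_blue (array([ 0.75179761, -0.25131495]), 229, np.float64(0.0013269552640433162))
bottle_amber (array([ 0.67975025, -0.47875738]), 255, np.float64(0.0009639922891669442))
bottle_amber (array([ 0.43691218, -0.24272786]), 211, np.float64(0.000809508758967712))
bottle_amber (array([ 0.56507948, -0.34814853]), 230, np.float64(0.001137639096208523))
dropper (array([ 0.45013464, -0.3597388 ]), 131, np.float64(0.0009179989204377639))
```

View pics/sc4.png

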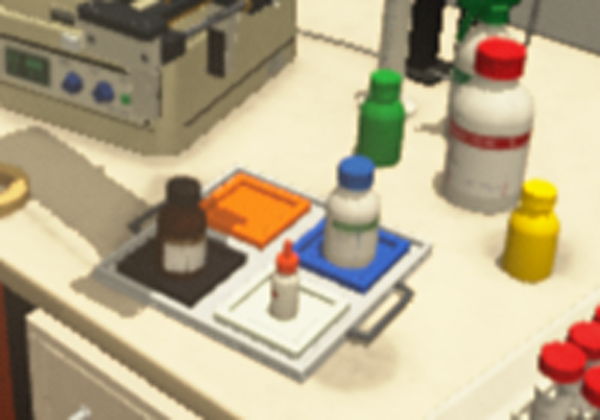

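Amber stands in black (crop 183,240), blue in blue, and orange is free. Now the dropper.

```bash
python3 -m creep '[[0,0,0,0,-0.1,-4,100],[0,0,0,0,0,-4.5,100],[0,0,0,0,0,-3.1,100],[0,0,0,0,0,0,100],[0,0,0,4,0,0,100],[0,0,0,4,0,0,100],[0,0,0,3,0,0,100],[0,0,0,2,0,0,100]]' 8
python3 -m creep '[[0,0,0,1.2,0,0,100],[0,0,0,0.6,0,0,100],[0,0,0,0,0,0,100],[0,0,0,0,0,0,0],[0,0,0,0,0,0,0],[0,0,0,0,0,0,0],[0,0,0,0,0,0,0],[0,0,0,0,0,0,0]]' 8
python3 -m creep '[[0,0,0,0,0,0,0],[0,0,0,0,0,0,0],[0,0,0,0,0,0,0],[0,0,0,0,0,0,0],[0,0,0,0,0,0,0],[0,0,0,0,0,0,0]]' 8
python3 -c "
from h import *
go(.5517,-.2319,.053,6)"
```

```text
time_s: 22.35
tcp_pos: [0.4463, -0.3586, 0.0657]
eef_rot: [59.7, 89.7, 155.6]
contact_force: [0.5, 0.7, 0.9]
gripper_width: 0.0877
time_s: 23.15
tcp_pos: [0.4484, -0.36, 0.0515]
eef_rot: [-117.6, 90.0, -21.7]
contact_force: [0.1, -0.4, -0.4]
gripper_width: 0.0534
time_s: 23.75
tcp_pos: [0.4483, -0.3599, 0.0511]
eef_rot: [58.8, 90.0, 154.7]
contact_force: [-0.0, 0.5, 0.6]
gripper_width: 0.0258
t 23.75 tcp [ 0.4483 -0.3599  0.0511] jaw az -174.1 w 0.0258 tilt [-1.e-04  0.e+00 -1.e+00]
shift cm [ -0.19 -11.6   11.66] turn about tool x rad -0.002 or 3.14 tool y [-0.995 -0.103  0.   ] tool z [-0.103  0.995  0.   ] j6 25.2
```

```bash
python3 -m creep '[[0,0,0,-1,0,0,0],[0,0,0,-3,0,0,0],[0,0,0,-4,0,0,0],[0,0,0,-3,0,0,0],[0,0,0,-1,-2,2,0],[0,0,0,0,-3,3,0],[0,0,0,0,-3,3,0],[0,0,0,0,-2.4,2.4,0]]' 8
python3 -m creep '[[0,0,0,0,-1.2,1.2,0],[0,0,0,0,0,0,0],[0,0,0,0,0,0,0],[0,0,0,0,0,0,0]]' 8
python3 -c "
from h import *
go(.5517,-.2319,.052,6)"
```

```text
time_s: 24.55
tcp_pos: [0.5422, -0.2443, 0.1724]
eef_rot: [-103.0, 89.9, -7.1]
contact_force: [0.4, 0.1, -0.1]
gripper_width: 0.0257
time_s: 24.95
tcp_pos: [0.5511, -0.2333, 0.1713]
eef_rot: [91.1, 90.0, -173.0]
contact_force: [-0.7, 0.0, 0.1]
gripper_width: 0.0255
t 24.95 tcp [ 0.5511 -0.2333  0.1713] jaw az -174.14 w 0.0255 tilt [-2.e-04 -0.e+00 -1.e+00]
shift cm [11.93 -0.08  0.13] turn about tool x rad -0.002 or 3.139 tool y [-0.995 -0.102  0.   ] tool z [-0.102  0.995 -0.   ] j6 10.1
```

```bash
python3 -m creep '[[0,0,0,3,-0.1,0.1,0],[0,0,0,4,0,0,0],[0,0,0,2.8,0,0,0],[0,0,0,1.2,0,0,0],[0,0,0,0.6,0,0,0],[0,0,0,0.35,0,0,0],[0,0,0,0,0,0,0],[0,0,0,0,0,0,0]]' 8
python3 -m creep '[[0,0,0,0,0,0,35],[0,0,0,0,0,0,45],[0,0,0,0,0,0,70],[0,0,0,0,0,0,100],[0,0,0,0,0,0,100],[0,0,0,0,0,0,100],[0,0,0,0,0,0,100],[0,0,0,-1,0,0,100]]' 8
python3 -m creep '[[0,0,0,-3,0,0,100],[0,0,0,-5,0,0,100],[0,0,0,-5,0,0,100],[0,0,0,-5,0,0,100],[0,0,0,-5,0,0,100],[0,0,0,0,0,0,100],[0,0,0,0,0,0,100]]' 8
python3 - <<'E'
from h import *
for n in("scene","top"):
  p,d=r.capture(n); P=cloud(n,d)
  if n=="scene":cv2.imwrite("pics/sc5.png",cv2.resize(p[150:290,200:400],None,fx=3,fy=3,interpolation=cv2.INTER_CUBIC))
  for q,rad,z in(("bottle_blue",.026,.073),("bottle_amber",.024,.065),("dropper",.013,.062)):
    for m in r.masks_of(q,n):
      try: print(n,q,circ(n,P,m["pixels"],rad,.02,z))
      except Exception: pass
  m=r.masks_of("block",n)
  if m:
    w=P[m[0]["pixels"]]; t=w[(w[:,2]>.064)&(w[:,2]<.077)]; print(n,"block",len(t),[np.round(v,1) for v in cv2.minAreaRect((t[:,:2]*1000).astype(np.float32))])
go(.41,-.10,.3,33.5)
E
```

```text
time_s: 25.75
tcp_pos: [0.5534, -0.2317, 0.0529]
eef_rot: [-105.8, 89.9, -9.9]
contact_force: [0.1, -0.5, -1.0]
gripper_width: 0.0257
time_s: 26.55
tcp_pos: [0.5516, -0.2313, 0.0607]
eef_rot: [73.9, 89.8, 169.7]
contact_force: [-0.5, 0.8, 0.1]
gripper_width: 0.0812
time_s: 27.25
tcp_pos: [0.553, -0.2315, 0.2942]
eef_rot: [-98.9, 89.8, -3.0]
contact_force: [0.1, -0.1, -0.9]
gripper_width: 0.0875
scene bottle_blue (array([ 0.75161243, -0.25153908]), 241, np.float64(0.0013712817136225589))
scene bottle_blue (array([ 0.56706273, -0.34677807]), 269, np.float64(0.0008690233639340843))
scene bottle_amber (array([ 0.43694738, -0.24256978]), 212, np.float64(0.0009899000009074288))
scene bottle_amber (array([ 0.6795598 , -0.47879956]), 256, np.float64(0.0010315498740977036))
scene bottle_amber (array([0.50345106, 0.34090702]), 196, np.float64(0.003037640033569806))
scene bottle_amber (array([ 0.42634567, -0.26181322]), 45, np.float64(0.009123418601695583))
scene dropper (array([ 0.56041264, -0.36454763]), 50, np.float64(0.03067723499238752))
scene dropper (array([ 0.55530535, -0.23157509]), 106, np.float64(0.001038523921119099))
scene block 109 [array([507.4, 347.6]), array([62.5, 54.2]), np.float64(31.5)]
top bottle_blue (array([ 0.56484548, -0.3496189 ]), 53, np.float64(0.0005850281903966616))
top bottle_blue (array([0.41215026, 0.15732096]), 37, np.float64(0.005615487519063277))
top bottle_amber (array([ 0.67754256, -0.48190886]), 84, np.float64(0.0014806889281520335))
top bottle_amber (array([ 0.43474927, -0.24512979]), 35, np.float64(0.00045951570822175616))
top block 177 [array([503.2, 345.4]), array([57.6, 54.5]), np.float64(32.6)]
t 27.75 tcp [ 0.5526 -0.2315  0.2912] jaw az -174.1 w 0.0875 tilt [-9.e-04  0.e+00 -1.e+00]
shift cm [-0.87 12.83 14.55] turn about tool x rad -0.482 or 2.66 tool y [-0.995 -0.103  0.001] tool z [-0.103  0.995  0.   ] j6 10.0
```

View pics/sc5.png

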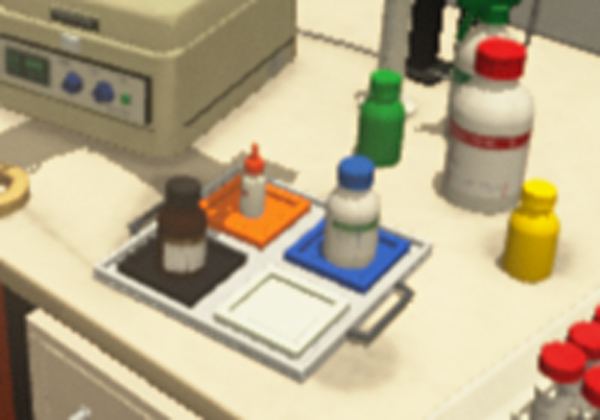

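All three bottles are home: dropper in orange (crop 253,190), brown in black, blue in blue, each about 3 mm from centre. Now to the block, first checking clearances around it.

```bash
python3 -m creep '[[0,0,0,0,1.8,2,100],[0,0,0,0,3.2,3.6,100],[0,0,0,0,3.2,3.6,100],[0,0,0,0,3.2,3.6,100],[0,0,0,0,1.4,3,100],[0,0,0,0,0,4.5,100],[0,0,0,0,0,4.8,100],[0,0,0,0,0.3,4.8,100]]' 20
python3 - <<'E'
from h import *
go(.40,.20,.3,33)
for n in("scene","top"):
  q=np.load(n+"0.npy").reshape(-1,3)
  for a,b in((.1,.25),):
    m=(q[:,2]>.1)&(q[:,2]<.3)&(q[:,0]<.75)&(q[:,0]>.38)
    w=q[m]; L=w[(w[:,1]>.38)&(w[:,1]<.7)]; C=w[(w[:,1]<.36)&(w[:,1]>-.1)]
    for s in(L,C): print(n,len(s), np.round(np.percentile(s,[1,99],axis=0),3) if len(s) else "")
E
```

```text
time_s: 28.55
tcp_pos: [0.391, 0.0539, 0.2921]
eef_rot: [-65.3, 89.9, 30.6]
contact_force: [1.7, 1.6, 0.4]
gripper_width: 0.0878
t 28.55 tcp [0.391  0.0539 0.2921] jaw az -174.14 w 0.0878 tilt [ 1.3e-03  8.0e-04 -1.0e+00]
shift cm [-0.77 -2.39 14.44] turn about tool x rad -0.474 or 2.668 tool y [-0.995 -0.102 -0.001] tool z [-0.102  0.995  0.001] j6 -31.1
scene 3513 [[0.463 0.457 0.102]
 [0.74  0.696 0.259]]
scene 3474 [[ 0.522 -0.093  0.101]
 [ 0.746  0.162  0.195]]
top 5416 [[0.462 0.457 0.106]
 [0.742 0.698 0.263]]
top 4305 [[ 0.522 -0.086  0.103]
 [ 0.747  0.179  0.196]]
```

```bash
python3 -m creep '[[0,0,0,0,-0.4,4,100],[0,0,0,0,-0.6,4,100],[0,0,0,0,-0.7,4,100],[0,0,0,0,-0.7,2.4,100],[-0.12,0,0,0,0,0,100],[-0.12,0,0,0,0,0,100],[-0.12,0,0,0,0,0,100],[-0.115,0,0,0,0,0,100]]' 20
python3 -m creep '[[0,0,0,0,0,0,100]]' 20
python3 -c "
from h import *
go(.504,.345,.15,33)"
```

```text
time_s: 29.35
tcp_pos: [0.4006, 0.1983, 0.2916]
eef_rot: [112.5, 90.0, -124.1]
contact_force: [0.8, 0.1, -0.0]
gripper_width: 0.0875
time_s: 29.45
tcp_pos: [0.4006, 0.1982, 0.2916]
eef_rot: [121.4, 90.0, -115.4]
contact_force: [-0.5, -0.1, -0.3]
gripper_width: 0.0876
t 29.45 tcp [0.4006 0.1982 0.2916] jaw az -146.78 w 0.0876 tilt [-0.e+00 -1.e-04 -1.e+00]
shift cm [ 14.16 -16.69   6.62] turn about tool x rad 0.004 or -3.138 tool y [-0.837 -0.548  0.   ] tool z [-0.548  0.837 -0.   ] j6 -18.5
```

```bash
python3 -m creep '[[0,0,0,0,-4,1.6,100],[0,0,0,0,-4.5,1.8,100],[0,0,0,2,-4.2,1.65,100],[0,0,0,3,-3,1.2,100],[0,0,0,4,-1,0.37,100],[0,0,0,3.2,0,0,100],[0,0,0,2,0,0,100],[0,0,0,0,0,0,100]]' 25
python3 -m creep '[[0,0,0,0,0,0,100],[0,0,0,0,0,0,100]]' 25
python3 - <<'E'
from h import *
go(.504,.345,.048,33)
p,d=r.capture("scene"); 
cv2.imwrite("pics/sc6.png",cv2.resize(p[80:220,80:280],None,fx=3,fy=3,interpolation=cv2.INTER_CUBIC))
E
```

```text
time_s: 30.25
tcp_pos: [0.5029, 0.3434, 0.146]
eef_rot: [103.4, 89.6, -133.7]
contact_force: [-0.5, -0.5, 0.2]
gripper_width: 0.0873
time_s: 30.45
tcp_pos: [0.5051, 0.3455, 0.1515]
eef_rot: [-80.2, 89.8, 42.9]
contact_force: [-0.2, -0.6, 0.2]
gripper_width: 0.0876
t 30.45 tcp [0.5051 0.3455 0.1515] jaw az -146.94 w 0.0876 tilt [ 0.002   0.0018 -1.    ]
shift cm [1.035e+01 1.500e-01 1.000e-02] turn about tool x rad 0.001 or -3.14 tool y [-0.838 -0.546 -0.003] tool z [-0.546  0.838  0.   ] j6 -19.6
```

View pics/sc6.png

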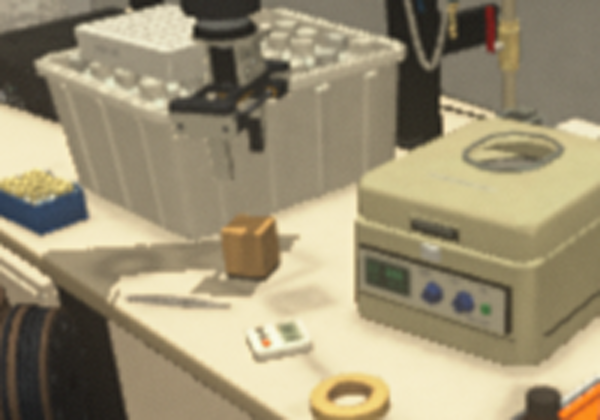

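The gripper is over the block (crop 250,245), with the container behind it and clear.

```bash
python3 -m creep '[[0,0,0,3,0.1,0,100],[0,0,0,3,0,0,100],[0,0,0,2.2,0,0,100],[0,0,0,1.3,0,0,100],[0,0,0,0.8,0,0,100],[0,0,0,0,0,0,100],[0,0,0,0,0,0,0],[0,0,0,0,0,0,0]]' 25
python3 -m creep '[[0,0,0,0,0,0,0],[0,0,0,0,0,0,0],[0,0,0,0,0,0,0],[0,0,0,0,0,0,0],[0,0,0,0,0,0,0],[0,0,0,0,0,0,0],[0,0,0,0,0,0,0]]' 25
python3 -c "
from h import *
go(.504,.345,.048,33)"
```

```text
time_s: 31.3
tcp_pos: [0.5041, 0.345, 0.0479]
eef_rot: [-76.0, 89.9, 47.1]
contact_force: [-0.1, 0.3, -0.2]
gripper_width: 0.0771
time_s: 32.0
tcp_pos: [0.5039, 0.3447, 0.0472]
eef_rot: [-85.4, 89.9, 37.8]
contact_force: [-0.1, -0.4, 5.7]
gripper_width: 0.0557
t 32.0 tcp [0.5039 0.3447 0.0472] jaw az -146.87 w 0.0557 tilt [ 8.e-04  6.e-04 -1.e+00]
shift cm [-0.08 -0.03  0.02] turn about tool x rad 0.002 or -3.139 tool y [-0.837 -0.547 -0.001] tool z [-0.547  0.837  0.   ] j6 -19.6
```

```bash
python3 -m creep '[[0,0,0,-1,0,0,0],[0,0,0,-3,0,0,0],[0,0,0,-4,0,0,0],[0,0,0,-4,0,0,0],[0,0,0,-4,1.5,-0.6,0],[0,0,0,-3,3,-1.2,0],[0,0,0,-1,4,-1.6,0],[0,0,0,0,4,-1.6,0]]' 25
python3 -m creep '[[0,0,0,0,3,-1.2,0],[0,0,0,0,1,-0.3,0],[0.12,0,0,0,0,0,0],[0.12,0,0,0,0,0,0],[0.12,0,0,0,0,0,0],[0.115,0,0,0,0,0,0],[0,0,0,0,0,0,0]]' 25
python3 - <<'E'
from h import *
go(.41,-.10,.25,6)
p,d=r.capture("scene"); 
cv2.imwrite("pics/sc7.png",cv2.resize(p[80:260,80:330],None,fx=3,fy=3,interpolation=cv2.INTER_CUBIC))
E
```

```text
time_s: 32.8
tcp_pos: [0.4256, 0.2333, 0.2484]
eef_rot: [-73.2, 89.9, 49.9]
contact_force: [0.4, -0.3, -0.9]
gripper_width: 0.0558
time_s: 33.5
tcp_pos: [0.4007, 0.1998, 0.2466]
eef_rot: [115.5, 90.0, -148.7]
contact_force: [-0.7, 0.4, -1.3]
gripper_width: 0.0555
t 33.5 tcp [0.4007 0.1998 0.2466] jaw az -174.19 w 0.0555 tilt [-6.e-04 -4.e-04 -1.e+00]
shift cm [ -0.33   2.11 -29.92] turn about tool x rad -0.003 or 3.138 tool y [-0.995 -0.101  0.001] tool z [-0.101  0.995 -0.   ] j6 -46.0
```

View pics/sc7.png

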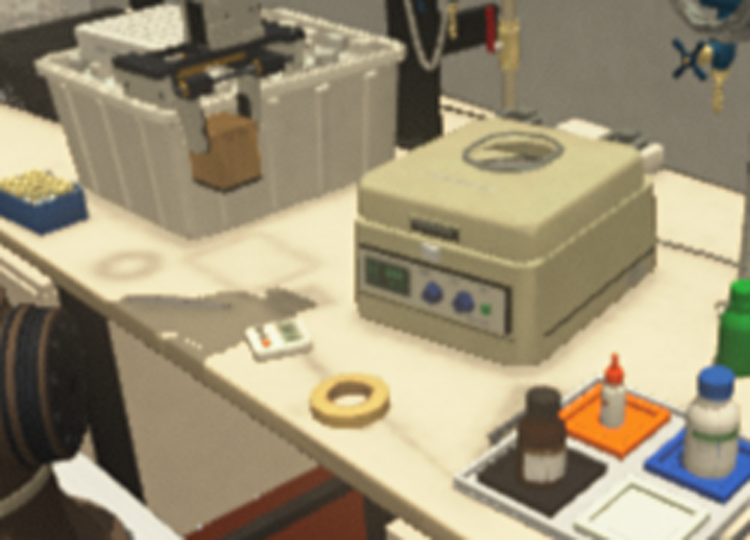

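The block hangs square in the jaws (crop 225,150). Carry it to the white bay.

```bash
python3 -m creep '[[0,0,0,0,0.2,-2.5,0],[0,0,0,0,0.3,-4,0],[0,0,0,0,0.35,-4.7,0],[0,0,0,0,0.35,-4.7,0],[0,0,0,0,0.35,-4.7,0],[0,0,0,0,0.35,-4.7,0],[0,0,0,0,0.2,-4.6,0],[0,0,0,0,-0.2,-4.5,0]]' 25
python3 -m creep '[[0,0,0,0,-0.2,-4.5,0],[0,0,0,0,-0.2,-4.5,0],[0,0,0,0,-0.2,-4.5,0],[0,0,0,0,-0.2,-4,0],[0,0,0,0,-0.2,-2.7,0],[0,0,0,0,0,-1.5,0],[0,0,0,0,0,0,0],[0,0,0,0,0,0,0]]' 25
python3 -c "
from h import *
go(.4485,-.3593,.058,6)"
```

```text
time_s: 34.35
tcp_pos: [0.4168, -0.1463, 0.2471]
eef_rot: [-80.3, 89.9, 15.8]
contact_force: [2.5, 1.0, -0.6]
gripper_width: 0.0558
time_s: 35.15
tcp_pos: [0.4493, -0.3588, 0.2463]
eef_rot: [44.0, 89.9, 140.0]
contact_force: [0.4, 0.2, -1.2]
gripper_width: 0.0559
t 35.15 tcp [ 0.4493 -0.3588  0.2463] jaw az -174.05 w 0.0559 tilt [-7.e-04  6.e-04 -1.e+00]
shift cm [18.83  0.07 -0.06] turn about tool x rad -0.001 or 3.141 tool y [-0.995 -0.104  0.001] tool z [-0.104  0.995  0.001] j6 25.1
```

```bash
python3 -m creep '[[0,0,0,3,0.07,-0.06,0],[0,0,0,4,0,0,0],[0,0,0,4,0,0,0],[0,0,0,3,0,0,0],[0,0,0,2.2,0,0,0],[0,0,0,1.2,0,0,0],[0,0,0,0.7,0,0,0],[0,0,0,0,0,0,0]]' 25
python3 -m creep '[[0,0,0,0.2,0,0,0],[0,0,0,0.15,0,0,0],[0,0,0,0,0,0,0],[0,0,0,0,0,0,0]]' 25
python3 -m creep '[[0,0,0,0.15,0,0,0],[0,0,0,0,0,0,0],[0,0,0,0,0,0,0]]' 25
python3 -c "
from h import *
go(.4485,-.3593,.058,6)"
```

```text
time_s: 35.95
tcp_pos: [0.4491, -0.3594, 0.0657]
eef_rot: [73.5, 90.0, 169.5]
contact_force: [-0.3, -0.9, -1.6]
gripper_width: 0.0557
time_s: 36.35
tcp_pos: [0.4491, -0.36, 0.0626]
eef_rot: [-117.8, 90.0, -21.9]
contact_force: [1.1, -0.4, -0.1]
gripper_width: 0.0557
time_s: 36.65
tcp_pos: [0.4488, -0.3599, 0.0606]
eef_rot: [68.7, 90.0, 164.6]
contact_force: [-0.4, -0.4, -0.7]
gripper_width: 0.0562
t 36.65 tcp [ 0.4488 -0.3599  0.0606] jaw az -174.1 w 0.0562 tilt [-2.e-04  0.e+00 -1.e+00]
shift cm [0.26 0.03 0.06] turn about tool x rad -0.002 or 3.14 tool y [-0.995 -0.103  0.   ] tool z [-0.103  0.995  0.   ] j6 25.1
```

```bash
python3 -m creep '[[0,0,0,0.15,0,0,0],[0,0,0,0,0,0,0],[0,0,0,0,0,0,0]]' 25
python3 -m creep '[[0,0,0,0.15,0,0,0],[0,0,0,0,0,0,0],[0,0,0,0,0,0,0]]' 25
python3 -m creep '[[0,0,0,0.1,0,0,0],[0,0,0,0,0,0,0],[0,0,0,0,0,0,0]]' 25
```

```text
time_s: 36.95
tcp_pos: [0.4489, -0.3599, 0.0591]
eef_rot: [70.4, 90.0, 166.3]
contact_force: [0.2, -0.4, -1.2]
gripper_width: 0.0559
time_s: 37.25
tcp_pos: [0.4489, -0.3599, 0.0576]
eef_rot: [71.1, 90.0, 167.0]
contact_force: [-0.9, 0.6, -0.3]
gripper_width: 0.0558
time_s: 37.55
tcp_pos: [0.4491, -0.36, 0.0572]
eef_rot: [-139.0, 90.0, -43.1]
contact_force: [-2.2, 0.7, 5.8]
gripper_width: 0.0557
```

Contact felt at 5.8 N, so the block is on the floor. Release and withdraw.

```bash
python3 -m creep '[[0,0,0,0,0,0,68],[0,0,0,0,0,0,75],[0,0,0,0,0,0,90],[0,0,0,0,0,0,100],[0,0,0,0,0,0,100],[0,0,0,0,0,0,100],[0,0,0,-1,0,0,100],[0,0,0,-3,0,0,100]]' 25
python3 -m creep '[[0,0,0,-5,0,0,100],[0,0,0,-5,0,0,100],[0,0,0,-5,0,0,100],[0,0,0,-2,0,0,100],[0,0,0,0,0,0,100],[0,0,0,0,0,0,100],[0,0,0,0,0,0,100]]' 25
python3 - <<'E'
from h import *
for n in("scene","top"):
  p,d=r.capture(n); P=cloud(n,d)
  if n=="scene":cv2.imwrite("pics/sc8.png",cv2.resize(p[150:290,170:400],None,fx=3,fy=3,interpolation=cv2.INTER_CUBIC))
  for q,rad,z in(("bottle_blue",.026,.073),("bottle_amber",.024,.065),("dropper",.013,.062)):
    for m in r.masks_of(q,n):
      try: print(n,q,circ(n,P,m["pixels"],rad,.02,z))
      except Exception: pass
  for q in("block","timer","tape_roll"):
   m=r.masks_of(q,n)
   if m:
    w=P[m[0]["pixels"]]; w=w[~np.isnan(w[:,0])]; t=w[w[:,2]>np.percentile(w[:,2],60)] if q=="block" else w; print(n,q,len(t),np.round(np.median(t,0),4),[np.round(v,1) for v in cv2.minAreaRect((t[:,:2]*1000).astype(np.float32))], np.round(t[:,2].min(),3))
s=r.get_state();print(s["tcp_pos"],s["gripper_width"],s["contact_force"])
E
```

```text
time_s: 38.35
tcp_pos: [0.4472, -0.359, 0.095]
eef_rot: [59.0, 89.7, 154.9]
contact_force: [0.5, 0.0, 0.6]
gripper_width: 0.0878
time_s: 39.05
tcp_pos: [0.4483, -0.3595, 0.2657]
eef_rot: [51.9, 89.9, 147.8]
contact_force: [0.4, -0.7, -1.1]
gripper_width: 0.0876
scene bottle_blue (array([ 0.75177708, -0.25156976]), 241, np.float64(0.0014959360042186634))
scene bottle_blue (array([ 0.56690501, -0.34670308]), 270, np.float64(0.0007449807953199307))
scene bottle_amber (array([ 0.43697322, -0.24254796]), 219, np.float64(0.0007661151855137618))
scene bottle_amber (array([ 0.6798332 , -0.47880451]), 244, np.float64(0.0010248426827632155))
scene dropper (array([ 0.55567516, -0.23134791]), 105, np.float64(0.0012488369092791048))
scene block 309 [ 0.4443 -0.3609  0.0807] [array([ 448.5, -357.3]), array([56. , 56.2]), np.float64(5.8)] 0.072
scene timer 234 [ 0.5598 -0.3748  0.0172] [array([ 563.1, -348.5]), array([91.8, 89.6]), np.float64(8.7)] 0.009
scene tape_roll 410 [ 0.3868 -0.0056  0.0185] [array([397.8,  10.1]), array([119.4,  88.5]), np.float64(51.9)] -0.002
top bottle_blue (array([ 0.56473404, -0.34971707]), 38, np.float64(0.0007795652774220084))
top bottle_amber (array([ 0.43556859, -0.24470847]), 24, np.float64(0.0009928515862595456))
top block 89 [ 0.4477 -0.3491  0.0828] [array([ 445.6, -352.1]), array([52.7, 43.5]), np.float64(3.0)] 0.08
top timer 297 [0.4139 0.1598 0.0153] [array([415.1, 161.5]), array([67.1, 71.4]), np.float64(67.8)] -0.006
[ 0.44890506 -0.35988868  0.2666582 ] 0.0877923990416215 [ 0.9775137  -0.1988359  -0.08979266]
```

View pics/sc8.png

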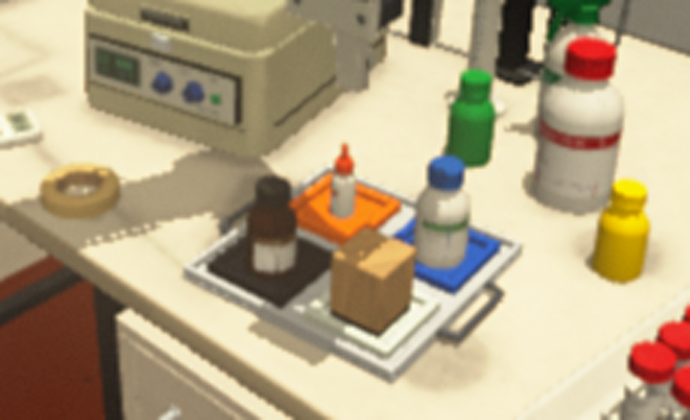

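The block sits flat and square in the white bay (crop 373,285) with its top at z≈0.080. All three bottles are upright in their bays and the gripper is clear, so I'm handing in.

```bash
python3 -c "
from plant import r
print(r.close_job())"
```

```text
the job is handed in; nothing more can be done
None
```

The job is done and handed in at about 40 s of the 112 s allowed. I parked the dropper in the white bay, then moved blue to blue, amber to black and the dropper to orange. The wooden block went into the white bay last.

**Bottles:** in the last pictures all three stand upright, each measuring within about 4 mm of its bay's centre. The dropper's final position comes from the scene camera only, because the top-camera detector never reported it. The two cameras differ by 2–3 mm, which is within the tolerance.

**Block:** the scene camera puts it about 2 mm off centre, turned 5.8° like the tray, with its top at 80 mm, which matches it standing on the bay floor. The top camera saw only part of it, hidden by the gripper, and read about 8 mm off, so I did not rely on that.

**Timer and tape roll:** I never touched either one. The tape's last reading is within about 6 mm of its start position. The timer's is within about 5 mm from the top camera. The scene-camera detector mistook the blue bay for the timer, so I discarded that reading.

**Gripper:** when I handed in, it was open and about 0.19 m above the block, touching nothing.

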